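Cross-pin a bench-arm socket and push its E-clip home

ROBOT

A 6-joint arm with a two-finger parallel gripper is mounted at the origin on a cart in front of the work surface, level with it; the furniture and walls round the work are solid. World frame = base frame: x ahead of the robot, y to its left, z up, the work surface at z = 0. Lengths are in m, angles in degrees, forces in N, time in s.
With the tool pointing down it reaches from about 0.4 to 0.825 m from the base axis. Payload 7 kg.
Tool frame: the origin (TCP) lies midway between the tips of the shut fingers; the grasp point (between the pads) lies 19 mm behind it; z points along the fingers, y is the direction in which the jaws open and shut (so a half turn about z gives the same grasp; the last joint's range is limited). The gripper opens to 88 mm and grips with 3 to 60 N. Pads are 19 mm wide; open, the fingers measure 130 mm over their backs; the gripper's body (78 mm by 193 mm) begins 47 mm behind the grasp point.
Start: joints at [93.111, 20.546, 0.682, 0, -70.136, -16.507], TCP at [0.156, 0.657, 0.227] pointing down, gripper open.
Joint ranges: [-176.03, 176.03], [-82.01, 121.73], [-58.28, 71.71], [-173.87, 95.51], [-174.79, -0.11], [-173.66, 173.66]. Speed limits (degrees/s): [136.94, 136.94, 172.46, 180, 180, 180].

INTERFACE

Orientations are given as [roll, pitch, yaw] about the fixed x, y, z axes, in that order (R = Rz(yaw) Ry(pitch) Rx(roll)).
In Python, from plant import sensors, cams, job gives the robot as it stands.
- The arm moves only by the tool move_arm, never from a script. Its argument "commands" is a list of rows, each a list of 7 numbers: the finger opening in cm, from 0 to 8.76, then the shift along the tool's x, y, z in cm, then the turn, a rotation vector about the tool's x, y, z in rad. In form: [[hand, x, y, z, wx, wy, wz], ...]. A call has exactly 8 rows; each row is the pose to reach, as a shift and turn from the pose commanded when the call began, along the tool's axes at that moment; what a row does not reach only later rows make up. A row lasts 1/8 s, in which the tool goes at most 62.5 mm and 10.7 degrees, less where a joint would pass 70% of its speed; a pose out of reach is approached as far as the arm can. A call with a gripper value outside its range is refused whole. The fingers move at their own pace and stop on an object; the grip force is fixed at half the most. Time passes only in rows, so rows that repeat a pose let the fingers close, or fill a call up. It gives the time, the measured TCP pose, the force and the opening at its end, in the units of the state.
- sensors.get_obs(): the state, without advancing time (a new reading comes with each control period).
- cams.snapshot(name): name is "scene" or "side" or "wrist"; returns a dict with "frame" (400x640x3 uint8, red, green, blue), "camera_matrix" (3x3 intrinsics, pixels), "R" (3x3) and "t" (3): a world point X has camera coordinates R X + t. Camera axes: x right, y down, z forward; pixel columns grow to the right and rows downward; lengths in m; the calibration is good to about 2 mm. A picture is of the moment at which its call begins. There is no depth.
- job.close_job(): hands the job in, once; it reports no verdict.
The state is a dict: "clock": time; "joint_pos": joint angles; "qvel": joint speeds; "tau": joint torques, N m; "tool_pos": TCP position; "orientation": TCP orientation; "force": force on the tool from outside, world axes, zero at the start; "moment": the same for the moment, N m; "opening": finger opening in m.
Only numpy, scipy, OpenCV 4.12 (cv2) and the standard library are available. Lean on these libraries where they do the work, as an engineer would, in place of code of your own. Each camera call takes 0.05 s, during which the arm holds its last target.

TASK

Lock the swivel post in the cast bench socket: turn the post by its tang until its cross-hole lines up with the pin, and push the headed pin fully home. Then take the spring E-clip from the wooden block, feel for the groove near the pin's nose, set the clip astride it and push it down from above until it snaps fully home. Leave the pot, the tape and the clamp where they are.

Things in the scene. Friction and masses are not known exactly. Their poses are not given: they have to be found in the camera images.
- mount: Dark green cast socket bolted to the bench. Origin: centre of its round base (104 mm across, 12 mm thick, bolt heads to z 15); z up. Body 46 (x) x 44 (y) mm, steel ring on top to z 66. The pin bore runs along its y at z 46 through two round bosses of radius 14.5 that end at y = +34 (pin's head side) and y = -34 (clip side).
- post (a joint): Angle of the loose steel post in the socket, rad, counter-clockwise from above, about the socket's z; 0 = its 18 mm cross-hole is in line with the pin (starts 0.7 to 1.25). Light friction (0.04 N m), stays where left. Within 0.3 rad of line the pin's round nose enters and straightens it.
- post_eye (a point): Middle of the post's tang, on the socket's axis, z 86; axes turn with the post. The tang is an upright flat plate, 12 mm thick (y), 30 mm wide (x), from z 70 to 98, with a 10 mm eye through its thickness; eye and cross-hole are parallel.
- pin (a joint): How far the 16 mm steel pin is pushed in, m, toward the socket's -y: 0 at the start, 0.088 = home (it stops, its shims bottomed in the boss). About 6 N of friction, stays where left; blocked by the post unless the cross-hole is in line. The outer face of its 26 mm round head (6 mm thick, on the axis at z 46) starts 130 to 139 mm from the socket's centre, at +y.
- boss_face (a point): Centre of the end face of the clip-side boss, on the pin's axis (socket y -34, z 46); axes as the socket's. When home the pin sticks out here (-y): full 16 mm pin for 1 to 10 mm (differs each time and cannot be told from other poses: feel for it), then the clip groove, 6.2 mm wide, 11 mm in diameter, then 12 mm of full pin, then the round nose (8 mm).
- holder: Wooden block 60 x 72 mm, 22 mm high, with three cuts along its x, 38 mm long, 6.5 mm wide, floor at z 12; origin at the centre of its underside, z up. The clip stands in the middle cut (y = 0). Fixed, placed differently each time.
- clip: Dark spring-steel E-clip, 42 g, standing legs down in the block (origin at z 22). Origin: centre of its seat; z up to its back, x across its width, y through its 5 mm thickness; symmetric. Lowered on the full pin its leg tips rest with the origin 15 mm above the pin's axis; over the groove they slip on to 8 mm with 3 N, and it stands there when let go; there 9 to 13 N snaps it to 0, seated.
- clip_back (a point): Middle of the clip's rigid back, 15 mm above its origin; axes as the clip's. The back is 36 mm wide (x), 14 mm high (z 8 to 22 over the clip's origin), with 10 mm deep (y) lugs at both ends to grip it across x. Below it two spring legs (x -15 to 15) reach to z -10; 10 mm free between their tips, 8 mm between their humps at z -4.
- pot: Black pot, 81 mm across, 55 mm high, origin at the centre of its underside. Bystander.
- tape: Roll of masking tape lying flat, 109 mm across, 30 mm high, origin at the centre of its underside. Bystander.
- clamp: Small spring clamp with red handles lying flat, 52 x 107 x 20 mm, origin at the centre of its underside. Bystander.
Mind the look-alikes: they are no part of the job. What is meant by the mount is not pink, and is the smaller of those in its own colour.

How it is judged:
By the outcome, as a careful person would: the job done as asked, in the order asked, and still so for the second after the job is handed in, with the robot touching nothing.
It also fails if it takes over 70 s, if anything falls off the work surface, if the arm or the gripper's body presses on something with over 40 N, if the wrist force passes 120 N, or if a joint passes its speed limit or range.

## Working session

There is one attempt and no reset: what is moved stays moved. The work goes in short steps, Python scripts to look and compute and a tool call to move; the robot and the scene stay as the last step left them, time stands still between calls to the robot, and variables do not carry over. Pictures are saved under pics/ and viewed, and the job is handed in when it is done.

Besides the shell and the picture viewer there is one more tool, called after "Call:" as a command line: name --pt "numbers of a row" for each row, then --argument value for the rest. move_arm: Moves the arm, as the interface text tells. Its arguments: {"type":"object","properties":{"commands":{"type":"array"}},"required":["commands"]}

```bash
mkdir -p pics; ls; python3 - <<'E'
from plant import sensors,cams,job
import cv2,pickle
o=sensors.get_obs();print(o)
for n in("scene","side","wrist"):
    s=cams.snapshot(n);cv2.imwrite(f"pics/{n}0.png",s["frame"][:,:,::-1]);pickle.dump(s,open(f"{n}0.pkl","wb"))
    print(n,s["camera_matrix"].round(1).tolist(),s["R"].round(3).tolist(),s["t"].round(3).tolist())
E
```

```text
pics
{'clock': 0.0, 'joint_pos': array([ 9.31108030e+01,  2.05900392e+01,  6.34398049e-01, -2.13766919e-02,
       -7.01355032e+01, -1.65062249e+01]), 'qvel': array([ 0.00811294,  0.06578059,  0.01284306,  0.0393497 , -0.00487511,
       -0.05666424]), 'tau': array([ 1.48743202e-03, -5.82717061e+01,  2.93052274e+01,  6.99721947e+00,
        6.83462567e-03, -1.49993011e-04]), 'tool_pos': array([0.15628993, 0.65615664, 0.22563923]), 'orientation': array([ 1.79906902e+02, -6.63114794e-03, -1.34026962e+01]), 'force': array([ 0.69145217, -0.38649863,  0.04230552]), 'moment': array([-0.00288224, -0.04241795, -0.01649754]), 'opening': 0.08736931386666631}
scene [[452.2, 0.0, 318.9], [0.0, 452.2, 210.7], [0.0, 0.0, 1.0]] [[-0.829, -0.56, -0.015], [-0.397, 0.607, -0.689], [0.395, -0.565, -0.725]] [0.383, 0.326, 0.902]
side [[499.1, 0.0, 322.8], [0.0, 499.1, 201.0], [0.0, 0.0, 1.0]] [[0.895, -0.446, -0.02], [-0.261, -0.487, -0.834], [0.362, 0.751, -0.552]] [-0.52, 0.157, 1.149]
wrist [[285.3, 0.0, 319.9], [0.0, 285.3, 198.4], [0.0, 0.0, 1.0]] [[-0.231, -0.973, 0.0], [-0.932, 0.221, 0.288], [-0.281, 0.066, -0.958]] [0.675, -0.035, 0.391]
```

View pics/scene0.png

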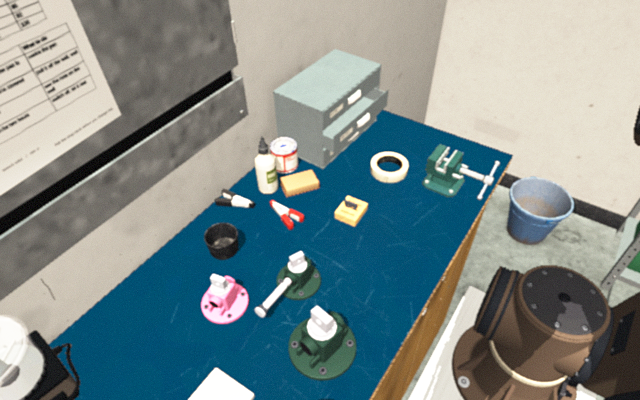

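View pics/side0.png

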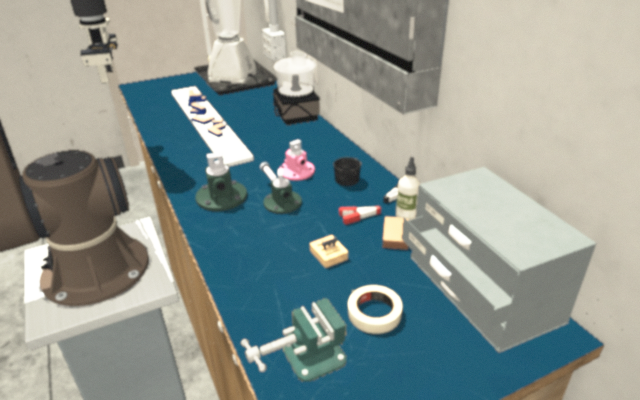

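View pics/wrist0.png

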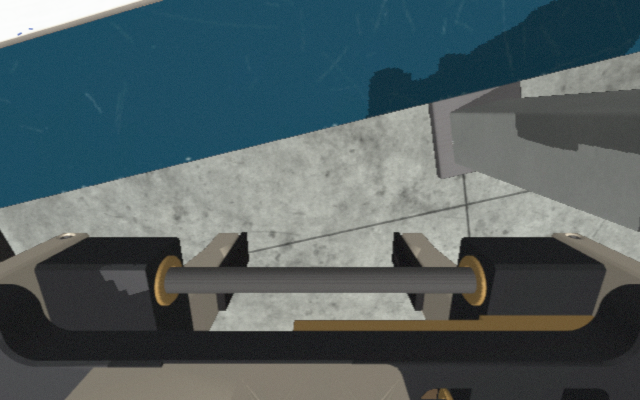

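Candidates for the mount in the scene view are pink at (225,298), small green with the pin at (298,277), and large green at (322,342). The description picks the small green one. I'll check it in close crops.

```bash
cat > h.py <<'E'
import numpy as np,cv2,pickle
from scipy.spatial.transform import Rotation as Ro
def ray(s,u,v):
    K=s["camera_matrix"];d=s["R"].T@np.linalg.solve(K,[u,v,1.]);c=-s["R"].T@s["t"];return c,d/np.linalg.norm(d)
def onz(s,u,v,z):
    c,d=ray(s,u,v);return c+d*(z-c[2])/d[2]
def proj(s,X):
    X=np.atleast_2d(X);p=(s["R"]@X.T).T+s["t"];q=(s["camera_matrix"]@p.T).T;return q[:,:2]/q[:,2:]
def tri(s1,p1,s2,p2):
    c1,d1=ray(s1,*p1);c2,d2=ray(s2,*p2)
    A=np.stack([d1,-d2],1);t=np.linalg.lstsq(A,c2-c1,rcond=None)[0]
    a=c1+d1*t[0];b=c2+d2*t[1];return (a+b)/2,np.linalg.norm(a-b)
def ld(n):return pickle.load(open(n+".pkl","rb"))
def crop(s,x0,y0,w,h,k,fn):
    cv2.imwrite(fn,cv2.resize(np.ascontiguousarray(s["frame"][y0:y0+h,x0:x0+w,::-1]),None,fx=k,fy=k,interpolation=cv2.INTER_CUBIC))
E
python3 - <<'E'
from h import *
a=ld("scene0");b=ld("side0")
crop(a,240,180,130,130,6,"pics/c1.png");crop(b,250,150,110,120,5,"pics/c2.png")
E
sed -i 's/x/x/' h.py
python3 - <<'E'
from h import *
a=ld("scene0")
crop(a,250,240,80,80,7,"pics/c3.png");crop(a,325,185,55,45,10,"pics/c4.png")
E
```

```text
(no output)
```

View pics/c3.png

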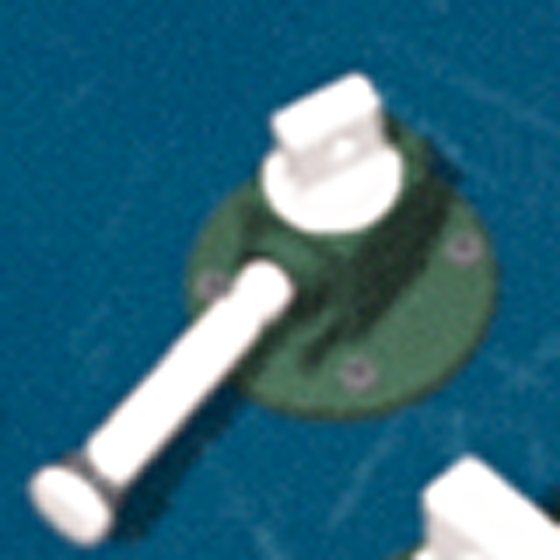

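View pics/c2.png

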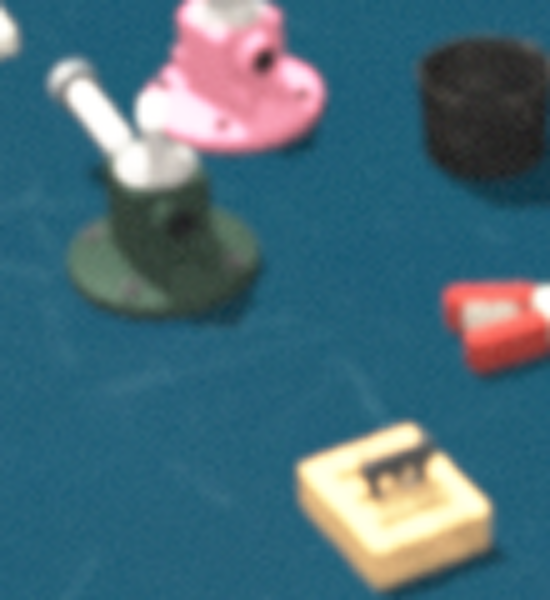

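View pics/c4.png

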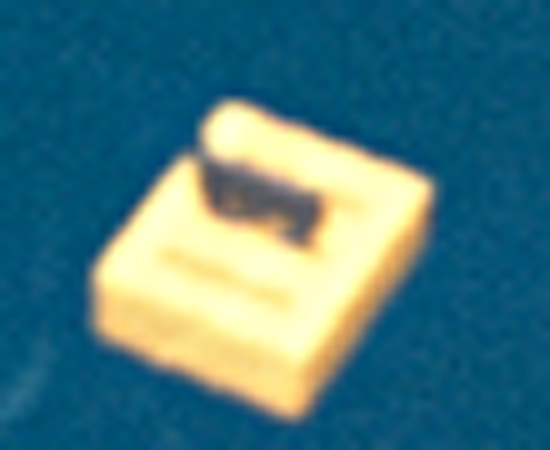

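Confirmed: the crop shows the small green mount at (298,277), its pin with head at (260,313), and the clip in the block at (351,205). Next are rough positions.

```bash
python3 - <<'E'
from h import *
a=ld("scene0");b=ld("side0")
for nm,s,x0,x1,y0,y1 in(("scene",a,270,330,240,305),("side",b,255,310,160,220)):
    f=s["frame"];hsv=cv2.cvtColor(f,cv2.COLOR_RGB2HSV)
    m=cv2.inRange(hsv,(40,25,10),(92,255,140))
    z=np.zeros_like(m);z[y0:y1,x0:x1]=m[y0:y1,x0:x1]
    m=cv2.morphologyEx(z,cv2.MORPH_OPEN,np.ones((2,2)))
    c=max(cv2.findContours(m,0,cv2.CHAIN_APPROX_NONE)[0],key=cv2.contourArea)
    P=np.array([onz(s,u,v,0.012) for u,v in cv2.convexHull(c)[:,0]])
    print(nm,cv2.boundingRect(c),cv2.contourArea(c),hsv[290,300],hsv[205,270])
    # circle of radius .052 robust fit
    from scipy.optimize import least_squares
    hull=cv2.convexHull(c)[:,0];P=np.array([onz(s,u,v,0.010) for u,v in hull])
    r=least_squares(lambda q:np.hypot(P[:,0]-q[0],P[:,1]-q[1])-.052,P[:,:2].mean(0),loss="soft_l1",f_scale=.002)
    print(r.x,(r.fun*1000).round(1))
print("head",tri(a,(260.3,313.1),b,(264.4,166)))
print("clip top mid",tri(a,(325+262/10,185+182/10),b,(250+398/5,150+460/5)))
# holder top corners
for p in[(430,182),(300,362),(95,285)]: print("blk",onz(a,325+p[0]/10,185+p[1]/10,.022)[:2].round(4))
for p in[(412,425),(490,510),(380,550),(300,465)]: print("blk",onz(b,250+p[0]/5,150+p[1]/5,.022)[:2].round(4))
E
```

```text
scene (278, 258, 44, 43) 900.5 [ 72  78 115] [170 146 129]
[0.47961932 0.05560291] [15.4 11.8 10.  -1.5 -1.  -1.5 -0.3 -0.6 -0.1  1.2  1.7  1.4  1.9  1.4
  1.4  0.  -1.2 -0.2 -0.5  0.2  0.2 -0.6 14.9]
side (264, 185, 39, 29) 709.0 [ 99 182 122] [ 66  51 134]
[0.48202048 0.04142216] [36.7  2.7 -1.1 -0.9 -0.7  0.9  1.8  3.9  3.5  2.4  1.4  0.8 -0.2 -1.2
 -0.1  0.3  1.6 39.5 36.3]
head (array([0.48559431, 0.18788609, 0.04677844]), np.float64(0.0031014988968596957))
clip top mid (array([ 0.4974275 , -0.20290262,  0.03695987]), np.float64(0.0010508201078000142))
blk [ 0.4666 -0.24  ]
blk [ 0.4622 -0.1654]
blk [ 0.5209 -0.1594]
blk [ 0.5249 -0.1646]
blk [ 0.527  -0.2385]
blk [ 0.4695 -0.2401]
blk [ 0.4639 -0.1674]
```

```bash
cat >> h.py <<'E'
import json,os
def cmd():return json.load(open("cmd.json")) if os.path.exists("cmd.json") else [[.156,.657,.227],[180,0,-13.403]]
def setc(p,rpy):json.dump([list(map(float,p)),list(map(float,rpy))],open("cmd.json","w"))
def applied(row):  # row after which commanded pose stands (7 numbers)
    p,e=cmd();R=Ro.from_euler("xyz",e,degrees=True)
    p=np.array(p)+R.apply(np.array(row[1:4])/100);R=R*Ro.from_rotvec(row[4:7])
    setc(p,R.as_euler("xyz",degrees=True));print("cmd now",p.round(4),R.as_euler("xyz",degrees=True).round(2))
def togo(p,rpy):
    q,e=cmd();R=Ro.from_euler("xyz",e,degrees=True);T=Ro.from_euler("xyz",rpy,degrees=True)
    print("shift cm",(R.inv().apply(np.array(p)-q)*100).round(2),"rot",(R.inv()*T).as_rotvec().round(4))
E
python3 - <<'E'
from h import *
w=ld("wrist0");c,d=ray(w,320,200);R=Ro.from_euler("xyz",[180,0,-13.4],degrees=True)
print(R.inv().apply(c-[.156,.657,.227]),R.inv().apply(d))
t=np.array([.36,.09,.25]);print(Ro.from_euler("xyz",[180,0,-90],degrees=True).as_matrix().round(2))
togo([.48,.17,.227],[180,0,-90])
E
```

```text
[ 0.07880991  0.00027182 -0.15747329] [-0.29353426  0.00111721  0.9559479 ]
[[ 0. -1. -0.]
 [-1. -0. -0.]
 [ 0.  0. -1.]]
shift cm [42.81 39.86  0.  ] rot [-0.     -0.      1.3369]
```

Call:
move_arm --pt "8.7 4.25 4 0 0 0 0.134" --pt "8.7 8.5 8 0 0 0 0.268" --pt "8.7 12.75 12 0 0 0 0.402" --pt "8.7 17 16 0 0 0 0.536" --pt "8.7 21.25 20 0 0 0 0.67" --pt "8.7 25.5 24 0 0 0 0.804" --pt "8.7 29.75 28 0 0 0 0.938" --pt "8.7 34 32 0 0 0 1.072"

```text
clock: 1.15
tool_pos: [0.4136, 0.2648, 0.2267]
orientation: [-180.0, 0.0, -75.0]
force: [0.1, 1.4, 0.4]
opening: 0.0869
```

```bash
python3 - <<'E'
from h import *
applied([8.7,34,32,0,0,0,1.072]);togo([.48,.17,.227],[180,0,-90])
from plant import sensors
o=sensors.get_obs();print(o["tool_pos"],o["orientation"],o["joint_pos"])
E
```

```text
cmd now [0.4126 0.2669 0.227 ] [180.    -0.   -74.82]
shift cm [11.12 -3.97  0.  ] rot [-0.     -0.      0.2649]
[0.41361996 0.26484371 0.22670649] [-1.79981447e+02  1.58620454e-02 -7.50439140e+01] [ 5.56183628e+01  2.98375084e+00 -2.18678834e+01  6.27429302e-05
 -6.51239563e+01 -4.06623057e+01]
```

Call:
move_arm --pt "8.7 2.8 -1 0 0 0 0.066" --pt "8.7 5.5 -2 0 0 0 0.132" --pt "8.7 8.3 -3 0 0 0 0.198" --pt "8.7 11.1 -4 0 0 0 0.265" --pt "8.7 11.1 -4 0 0 0 0.265" --pt "8.7 11.1 -4 0 0 0 0.265" --pt "8.7 11.1 -4 0 0 0 0.265" --pt "8.7 11.1 -4 0 0 0 0.265"

```text
clock: 2.15
tool_pos: [0.4804, 0.1704, 0.2266]
orientation: [-180.0, 0.0, -89.9]
force: [-0.1, -0.9, 0.8]
opening: 0.087
```

```bash
python3 - <<'E'
from h import *
applied([8.7,11.1,-4,0,0,0,.265])
from plant import sensors,cams
o=sensors.get_obs();print(o["tool_pos"],o["orientation"],o["force"])
for n in("wrist",):
    s=cams.snapshot(n);cv2.imwrite(f"pics/{n}1.png",s["frame"][:,:,::-1]);pickle.dump(s,open(f"{n}1.pkl","wb"))
E
```

```text
cmd now [0.4802 0.1702 0.227 ] [180.    -0.   -90.01]
[0.48042193 0.17043333 0.22663365] [-1.79992712e+02  7.68990398e-03 -8.99295973e+01] [-0.12080733 -0.86905819  0.80089213]
```

View pics/wrist1.png

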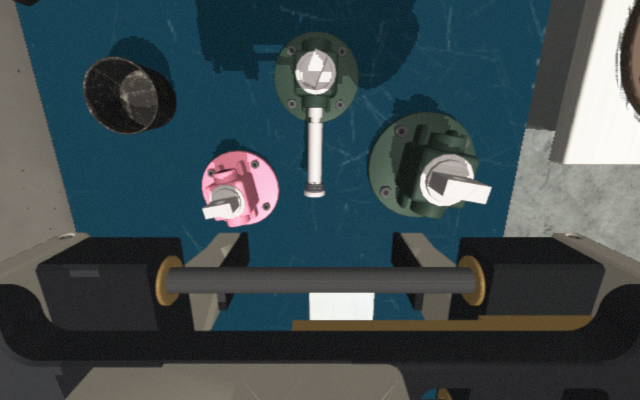

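The wrist view shows the small mount at (316,77), its pin running down to the head at (314,192), and the tang top at about (316,68).

```bash
python3 - <<'E'
from h import *
from scipy.optimize import least_squares
s=ld("wrist1");f=s["frame"];hsv=cv2.cvtColor(f,cv2.COLOR_RGB2HSV)
crop(s,265,20,110,190,4,"pics/c5.png");crop(s,285,35,64,64,10,"pics/c6.png")
m=cv2.inRange(hsv,(40,15,10),(92,255,140));z=np.zeros_like(m);z[25:126,268:366]=m[25:126,268:366]
c=max(cv2.findContours(z,0,cv2.CHAIN_APPROX_NONE)[0],key=cv2.contourArea);print(cv2.boundingRect(c),cv2.contourArea(c))
P=np.array([onz(s,u+.5,v+.5,0.011) for u,v in cv2.convexHull(c)[:,0]])
r=least_squares(lambda q:np.hypot(P[:,0]-q[0],P[:,1]-q[1])-.052,P[:,:2].mean(0),loss="soft_l1",f_scale=.002)
print(r.x,(r.fun*1000).round(1))
# pin edges rows
pts=[]
for row in range(125,182,4):
    l=f[row,295:335].mean(1)
    g=np.where(l>110)[0]; pts.append((295+(g[0]+g[-1])/2+.5,row+.5)); print(row,g[0]+295,g[-1]+295,end='; ')
Q=np.array([onz(s,u,v,.046)[:2] for u,v in pts]);k=np.polyfit(Q[:,1],Q[:,0],1);print("\nx=",k, "yaw",np.degrees(np.arctan(-k[0])),"x at y=.0556",np.polyval(k,.0556), "at head",np.polyval(k,.19))
E
```

```text
(274, 31, 85, 92) 5727.0
[0.48512868 0.05416671] [-0.6 -0.6 -0.4 -0.6 -0.8 -0.8 -0.8 -0.5 -0.2 -0.7 -0.7 -0.6 -0.6 -0.4
 -0.5 -0.7 -0.5 -0.5 -0.4 -0.7 -0.7 -0.6 -0.8 -0.7 -0.7 -0.8 -0.7 -0.6
 -0.7 -0.7 -0.5 -0.2 -0.2 -0.2 -0.1 -0.6 -0.6 -0.7 -0.5]
125 309 322; 129 309 322; 133 309 321; 137 309 321; 141 309 321; 145 309 321; 149 308 321; 153 308 321; 157 308 321; 161 308 321; 165 308 321; 169 308 321; 173 308 321; 177 308 321; 181 308 320; 
x= [0.02324974 0.48311572] yaw -1.331872199825899 x at y=.0556 0.48440840400920604 at head 0.4875331694637031
```

View pics/c5.png

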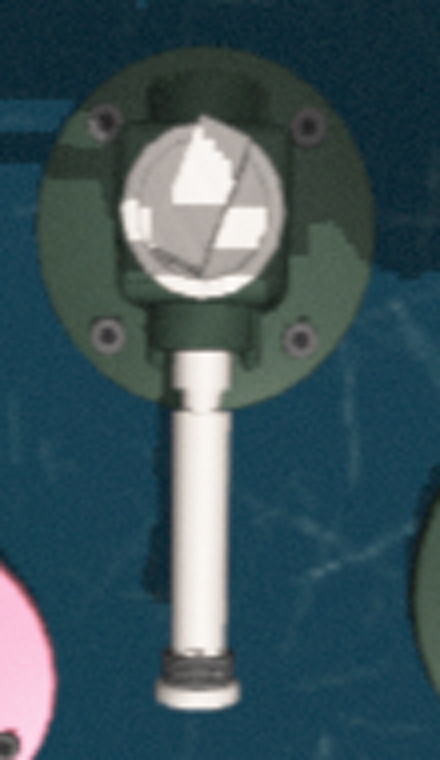

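View pics/c6.png

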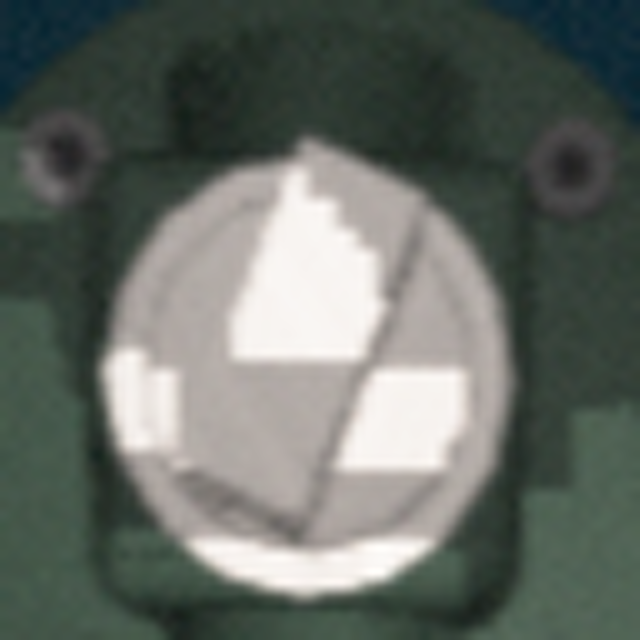

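```bash
python3 - <<'E'
from h import *
s=ld("wrist1")
b=np.array([onz(s,265+u/4,20+v/4,.015)[:2] for u,v in[(105,122),(308,126),(107,335),(300,340)]]);print("bolts",b.round(4).tolist(),b.mean(0))
t=np.array([onz(s,285+u/10,35+v/10,.098)[:2] for u,v in[(300,140),(420,205),(300,540),(185,470)]])
print(t.round(4).tolist(),t.mean(0),np.linalg.norm(np.roll(t,-1,0)-t,axis=1))
for i,j in((3,0),(2,1)):
    d=t[j]-t[i];print(np.degrees(np.arctan2(d[1],d[0])))
for v in(345,410,655,675,690,708):print(v,onz(s,265+199/4,20+v/4,.046)[:2])
r=np.array([onz(s,285+310/10,35+380/10,.066)]);print("ring",r)
print(Ro.from_euler("xyz",[180,0,-90],degrees=True).inv().apply(s["R"].T@-s["t"]-[.4804,.1704,.2266]))
E
```

```text
bolts [[0.5147, 0.0234], [0.4552, 0.0243], [0.5157, 0.0827], [0.4562, 0.084]] [0.48545156 0.05360813]
[[0.4855, 0.0376], [0.4745, 0.0429], [0.4855, 0.0716], [0.4963, 0.0655]] [0.48544824 0.05437053] [0.01217816 0.0307263  0.01237006 0.02992772]
-111.24223127836159
-111.05303362153855
345 [0.4867784  0.08610505]
410 [0.48682931 0.10389095]
655 [0.48703672 0.17636437]
675 [0.48705484 0.18269268]
690 [0.48706855 0.18748276]
708 [0.48708514 0.19328114]
ring [[0.48502676 0.05380574 0.066     ]]
[ 7.81457642e-02 -1.31855582e-04 -1.58757629e-01]
```

```bash
python3 - <<'E'
from h import *
s=ld("wrist1");a=ld("scene0");b=ld("side0")
crop(s,360,100,140,120,5,"pics/c7.png");crop(a,285,290,80,90,6,"pics/c8.png");crop(b,190,140,60,70,8,"pics/c9.png")
ims=[cv2.imread(f"pics/c{i}.png") for i in(7,8,9)]
H=600;W=cv2.hconcat([cv2.copyMakeBorder(i,0,H-i.shape[0],0,0,0) for i in ims]);cv2.imwrite("pics/c789.png",cv2.resize(W,None,fx=.48,fy=.48))
togo([.4853,.0540,.080],[180,0,-111.1]);togo([.4853,.0540,.14],[180,0,-111.1])
E
```

```text
shift cm [11.62 -0.51 14.7 ] rot [-0.     -0.      0.3681]
shift cm [11.62 -0.51  8.7 ] rot [-0.     -0.      0.3681]
```

View pics/c789.png

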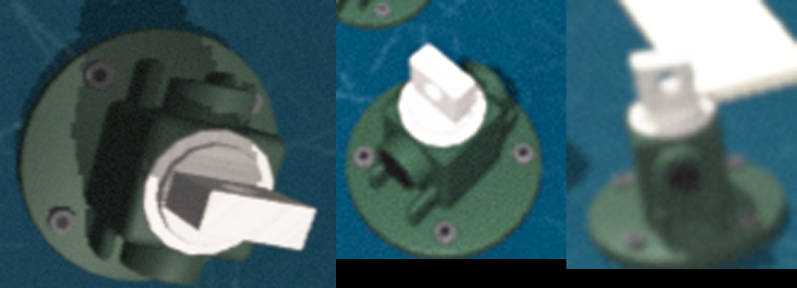

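```bash
python3 - <<'E'
from h import *
s=ld("wrist1");a=ld("scene0")
print(tri(s,(468.3,192.5),a,(322.2,313.6)))
E
```

```text
(array([0.34504323, 0.16130939, 0.13542226]), np.float64(0.0019927050591488837))
```

Call:
move_arm --pt "3.5 3 -0.1 0 0 0 0.1" --pt "3.5 6 -0.3 0 0 0 0.2" --pt "3.5 9 -0.4 1 0 0 0.3" --pt "3.5 11.6 -0.5 2.5 0 0 0.368" --pt "3.5 11.6 -0.5 4.5 0 0 0.368" --pt "3.5 11.6 -0.5 6.5 0 0 0.368" --pt "3.5 11.6 -0.5 8.7 0 0 0.368" --pt "3.5 11.6 -0.5 8.7 0 0 0.368"

```text
clock: 3.2
tool_pos: [0.4846, 0.0536, 0.1384]
orientation: [179.9, -0.1, -111.1]
force: [-0.9, -0.3, 1.0]
opening: 0.0349
```

```bash
python3 - <<'E'
from h import *
applied([8.7,11.6,-.5,8.7,0,0,.368])
from plant import sensors,cams
togo([.4853,.0540,.079],[180,0,-111.1])
for n in("wrist",):
    s=cams.snapshot(n);cv2.imwrite(f"pics/{n}2.png",s["frame"][:,:,::-1]);pickle.dump(s,open(f"{n}2.pkl","wb"))
E
```

```text
cmd now [0.4852 0.0542 0.14  ] [ 180.     -0.   -111.09]
shift cm [ 0.02 -0.02  6.1 ] rot [-0.     -0.      0.0001]
```

View pics/wrist2.png

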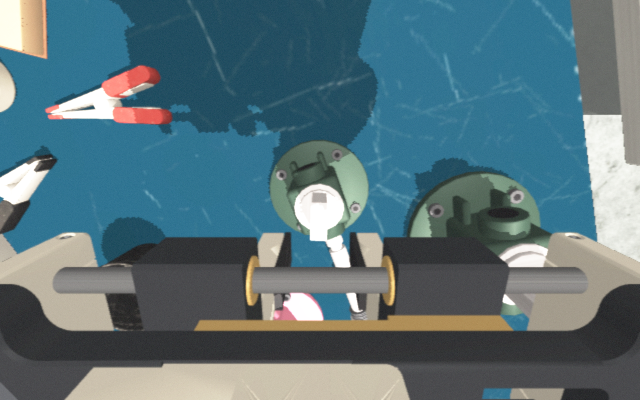

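The tang at (319,215) is centred between the fingers, so I'll descend and grip.

Call:
move_arm --pt "3.5 0 0 2 0 0 0" --pt "3.5 0 0 4 0 0 0" --pt "3.5 0 0 6 0 0 0" --pt "3.5 0 0 6 0 0 0" --pt "0.6 0 0 6 0 0 0" --pt "0.6 0 0 6 0 0 0" --pt "0.6 0 0 6 0 0 0" --pt "0.6 0 0 6 0 0 0"

```text
clock: 4.25
tool_pos: [0.486, 0.0542, 0.0803]
orientation: [-180.0, 0.0, -111.1]
force: [-2.7, 2.4, 6.3]
opening: 0.0117
```

Opening is 11.7 mm against the 12 mm tang, so it is gripped. Now I'll turn it 70° clockwise.

Call:
move_arm --pt "0.6 0 0 0 0 0 0.175" --pt "0.6 0 0 0 0 0 0.35" --pt "0.6 0 0 0 0 0 0.525" --pt "0.6 0 0 0 0 0 0.7" --pt "0.6 0 0 0 0 0 0.875" --pt "0.6 0 0 0 0 0 1.05" --pt "0.6 0 0 0 0 0 1.22" --pt "0.6 0 0 0 0 0 1.22"

```text
clock: 5.25
tool_pos: [0.4869, 0.0529, 0.0804]
orientation: [-179.9, 0.1, 178.9]
force: [4.8, -8.4, 2.0]
opening: 0.012
```

```bash
python3 - <<'E'
from h import *
applied([8.7,0,0,6,0,0,0]);applied([8.7,0,0,0,0,0,1.22])
from plant import sensors;print(sensors.get_obs()["joint_pos"],sensors.get_obs()["moment"])
E
```

```text
cmd now [0.4852 0.0542 0.08  ] [ 180.      0.   -111.09]
cmd now [0.4852 0.0542 0.08  ] [-180.      0.    179.01]
[  29.35827053   11.84314633  -33.46862217    0.16865914  -44.63297891
 -120.57049665] [-3.02875546 -1.94863811 -0.04338449]
```

Call:
move_arm --pt "3.5 0 0 0 0 0 0" --pt "3.5 0 0 0 0 0 0" --pt "3.5 0 0 0 0 0 0" --pt "3.5 0 0 -2 0 0 0" --pt "3.5 0 0 -5 0 0 0" --pt "3.5 0 0 -8 0 0 -0.15" --pt "3.5 -3 0 -10 0 0 -0.3" --pt "3.5 -6 0 -10 0 0 -0.45"

```text
clock: 6.25
tool_pos: [0.5474, 0.0535, 0.1819]
orientation: [-180.0, 0.2, -154.9]
force: [-0.1, 0.9, -0.4]
opening: 0.0353
```

```bash
python3 - <<'E'
from h import *
applied([8.7,-6,0,-10,0,0,-.45])
p=[.4887,.214,.12];togo(p,[180,0,-91.2])
E
```

```text
cmd now [0.5452 0.0532 0.18  ] [-180.      0.   -155.21]
shift cm [-1.61 16.97  6.  ] rot [-0.     -0.     -1.1172]
```

Call:
move_arm --pt "0 -0.2 2.4 0 0 0 -0.16" --pt "0 -0.5 4.8 0 0 0 -0.32" --pt "0 -0.7 7.3 0 0 0 -0.48" --pt "0 -0.9 9.7 0 0 0 -0.64" --pt "0 -1.1 12.1 0 0 0 -0.8" --pt "0 -1.4 14.6 0 0 0 -0.96" --pt "0 -1.6 17 0 0 0 -1.117" --pt "0 -1.6 17 0 0 0 -1.117"

```text
clock: 7.25
tool_pos: [0.4884, 0.2152, 0.1795]
orientation: [180.0, 0.0, -91.0]
force: [-0.2, -0.9, -0.5]
opening: 0.0007
```

```bash
python3 - <<'E'
from h import *
applied([8.7,-1.6,17,0,0,0,-1.117])
from plant import sensors,cams
print(sensors.get_obs()["tool_pos"],sensors.get_obs()["orientation"])
p=[.4887,.214,.042];togo(p,[180,0,-91.2])
for n in("wrist","scene"):
    s=cams.snapshot(n);cv2.imwrite(f"pics/{n}3.png",s["frame"][:,:,::-1]);pickle.dump(s,open(f"{n}3.pkl","wb"))
E
```

```text
cmd now [0.4884 0.2142 0.18  ] [-180.     -0.    -91.21]
[0.48840641 0.21516458 0.17947232] [ 1.79992012e+02  3.49680433e-03 -9.10445053e+01]
shift cm [ 0.02 -0.03 13.8 ] rot [-0.     -0.     -0.0002]
```

View pics/wrist3.png

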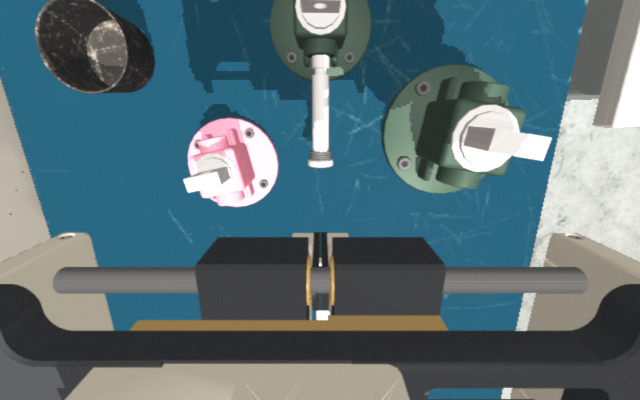

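The tang now lies crosswise at (320,8), so it is aligned. The head is at (320,163), clear of the fingers. Descending behind the head.

Call:
move_arm --pt "0 0 0 2.5 0 0 0" --pt "0 0 0 5 0 0 0" --pt "0 0 0 7.5 0 0 0" --pt "0 0 0 10 0 0 0" --pt "0 0 0 12 0 0 0" --pt "0 0 0 13.8 0 0 0" --pt "0 0 0 13.8 0 0 0" --pt "0 0 0 13.8 0 0 0"

```text
clock: 8.35
tool_pos: [0.4894, 0.2138, 0.0421]
orientation: [-180.0, 0.0, -91.3]
force: [0.8, 0.2, 0.9]
opening: 0.0003
```

```bash
python3 - <<'E'
from h import *
applied([8.7,0,0,13.8,0,0,0])
from plant import sensors,cams
for n in("scene",):
    s=cams.snapshot(n);crop(s,220,200,160,120,5,"pics/s4.png")
E
```

```text
cmd now [0.4884 0.2142 0.042 ] [-180.     -0.    -91.21]
```

View pics/s4.png

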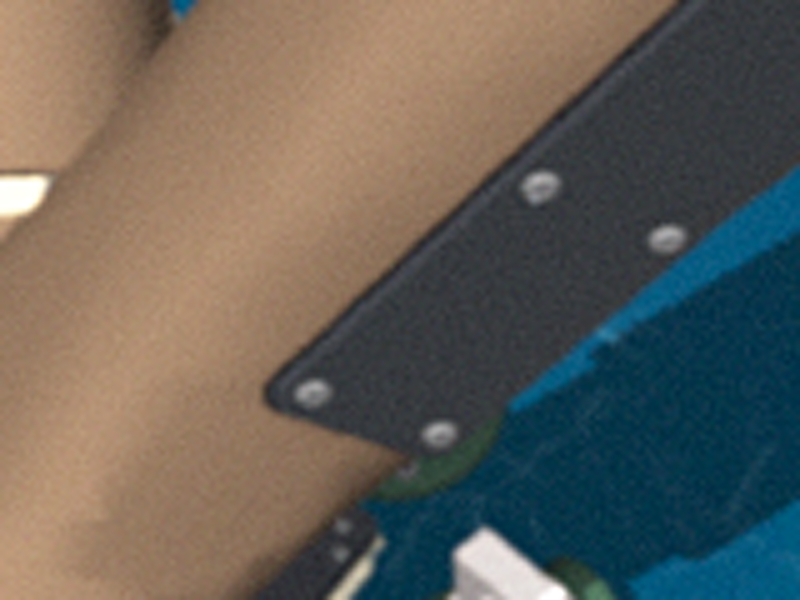

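Call:
move_arm --pt "0 0.8 0 0 0 0 0" --pt "0 1.6 0 0 0 0 0" --pt "0 2.4 0 0 0 0 0" --pt "0 3.2 0 0 0 0 0" --pt "0 4 0 0 0 0 0" --pt "0 4.8 0 0 0 0 0" --pt "0 5.6 0 0 0 0 0" --pt "0 5.6 0 0 0 0 0"

```text
clock: 9.4
tool_pos: [0.4881, 0.1579, 0.0421]
orientation: [-179.9, 0.1, -91.2]
force: [-0.6, 2.0, 0.6]
opening: -0.0001
```

```bash
python3 - <<'E'
from h import *
applied([8.7,5.6,0,0,0,0,0])
from plant import cams
s=cams.snapshot("wrist");cv2.imwrite("pics/w5.png",s["frame"][:,:,::-1])
E
```

```text
cmd now [0.4873 0.1583 0.042 ] [-180.     -0.    -91.21]
```

View pics/w5.png

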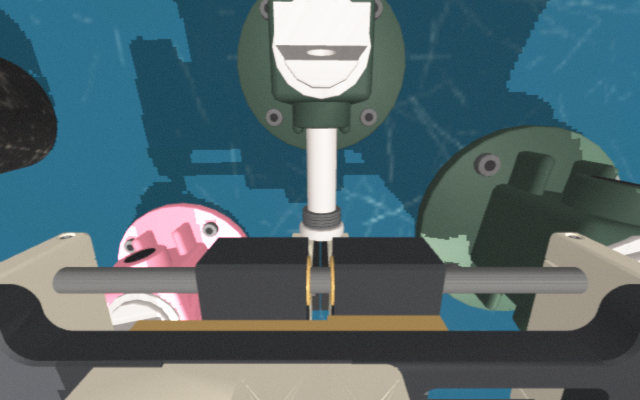

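The pin is moving; its head at (320,228) sits against the fingers. Continuing.

Call:
move_arm --pt "0 0.6 0 0 0 0 0" --pt "0 1.2 0 0 0 0 0" --pt "0 1.8 0 0 0 0 0" --pt "0 2.4 0 0 0 0 0" --pt "0 3 0 0 0 0 0" --pt "0 3.6 0 0 0 0 0" --pt "0 4 0 0 0 0 0" --pt "0 4 0 0 0 0 0"

```text
clock: 10.45
tool_pos: [0.4875, 0.1184, 0.042]
orientation: [-179.9, 0.0, -91.2]
force: [-0.4, 4.7, 2.2]
opening: 0.0003
```

Call:
move_arm --pt "0 0.1 0 0 0 0 0" --pt "0 0.2 0 0 0 0 0" --pt "0 0.3 0 0 0 0 0" --pt "0 0.4 0 0 0 0 0" --pt "0 0.45 0 0 0 0 0" --pt "0 0.5 0 0 0 0 0" --pt "0 0.55 0 0 0 0 0" --pt "0 0.6 0 0 0 0 0"

```text
clock: 11.45
tool_pos: [0.4874, 0.1128, 0.042]
orientation: [-179.9, 0.1, -91.2]
force: [-0.8, 6.5, 2.7]
opening: 0.0004
```

Call:
move_arm --pt "0 0.05 0 0 0 0 0" --pt "0 0.1 0 0 0 0 0" --pt "0 0.15 0 0 0 0 0" --pt "0 0.2 0 0 0 0 0" --pt "0 0.25 0 0 0 0 0" --pt "0 0.3 0 0 0 0 0" --pt "0 0.35 0 0 0 0 0" --pt "0 0.4 0 0 0 0 0"

```text
clock: 12.45
tool_pos: [0.4876, 0.1117, 0.0421]
orientation: [-179.8, 0.3, -91.2]
force: [-9.4, 25.1, 2.9]
opening: 0.0005
```

```bash
python3 - <<'E'
from h import *
applied([8.7,4,0,0,0,0,0]);applied([8.7,.6,0,0,0,0,0]);applied([8.7,.4,0,0,0,0,0])
from plant import cams
s=cams.snapshot("wrist");cv2.imwrite("pics/w6.png",s["frame"][:,:,::-1])
s=cams.snapshot("side");crop(s,230,130,130,110,6,"pics/w6b.png")
E
```

```text
cmd now [0.4864 0.1183 0.042 ] [-180.     -0.    -91.21]
cmd now [0.4863 0.1123 0.042 ] [-180.     -0.    -91.21]
cmd now [0.4862 0.1083 0.042 ] [-180.     -0.    -91.21]
```

View pics/w6.png

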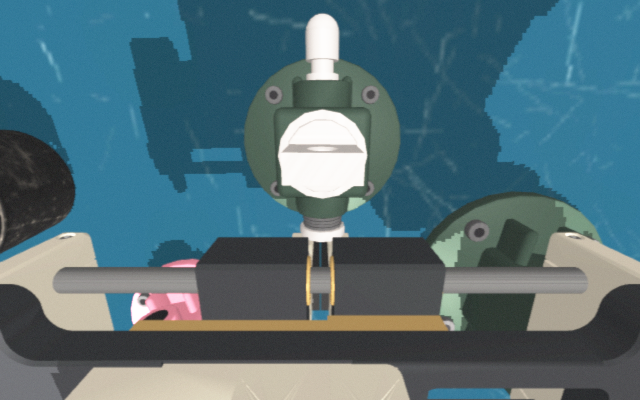

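View pics/w6b.png

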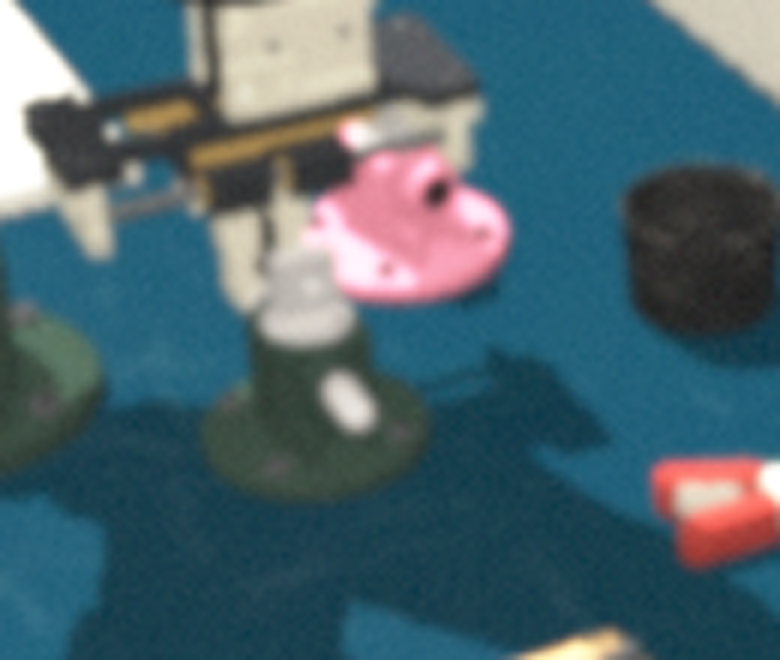

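```bash
python3 - <<'E'
from h import *
from plant import cams
s=cams.snapshot("wrist");pickle.dump(s,open("wrist6.pkl","wb"));crop(s,285,5,75,115,6,"pics/c10.png")
for z in(.046,.054):print(z,[ (r,onz(s,322,r,z)[1].round(4)) for r in(14,60,70,80)])
E
```

```text
0.046 [(14, np.float64(-0.0107)), (60, np.float64(0.0091)), (70, np.float64(0.0136)), (80, np.float64(0.0182))]
0.054 [(14, np.float64(-0.0084)), (60, np.float64(0.0103)), (70, np.float64(0.0146)), (80, np.float64(0.019))]
```

View pics/c10.png

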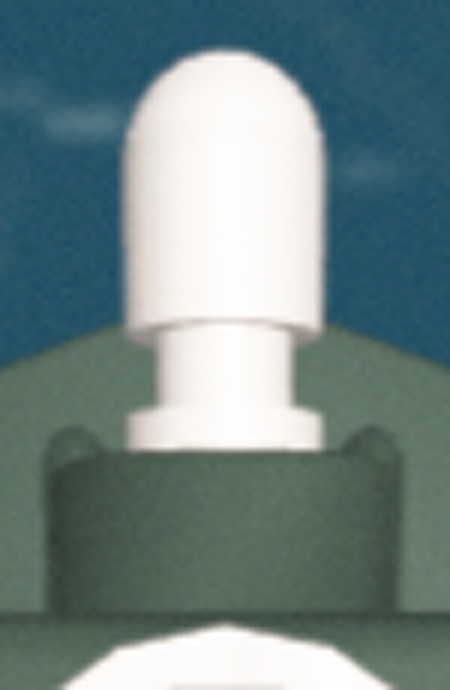

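Pushing stopped at 25 N, with the fingers 57.7 mm from centre, which matches home. The crop shows the nose at (322,13) and the groove at about rows 61–73, roughly y 0.009–0.015; I'll confirm that by feel. Backing off and going to the clip.

Call:
move_arm --pt "0 -1 0 0 0 0 0" --pt "0 -2 0 0 0 0 0" --pt "0 -3 0 -3 0 0 0" --pt "4.5 -3 0 -8 0 0 0" --pt "5.5 0 0 -13 0 0 0" --pt "5.5 5 0 -15 0 0 0" --pt "5.5 10 0 -15 0 0 0" --pt "5.5 15 0 -15 0 0 0"

```text
clock: 13.6
tool_pos: [0.483, -0.0437, 0.1919]
orientation: [-180.0, -0.0, -91.2]
force: [0.6, -0.1, 0.3]
opening: 0.0448
```

```bash
python3 - <<'E'
from h import *
applied([8.7,15,0,-15,0,0,0]);togo([.497,-.12,.19],[180,0,-91.2])
from plant import cams
s=cams.snapshot("wrist");pickle.dump(s,open("wrist7.pkl","wb"));cv2.imwrite("pics/w7.png",s["frame"][:,:,::-1])
E
```

```text
cmd now [ 0.483  -0.0417  0.192 ] [-180.     -0.    -91.21]
shift cm [ 7.8  -1.56  0.2 ] rot [-0.     -0.     -0.0002]
```

View pics/w7.png

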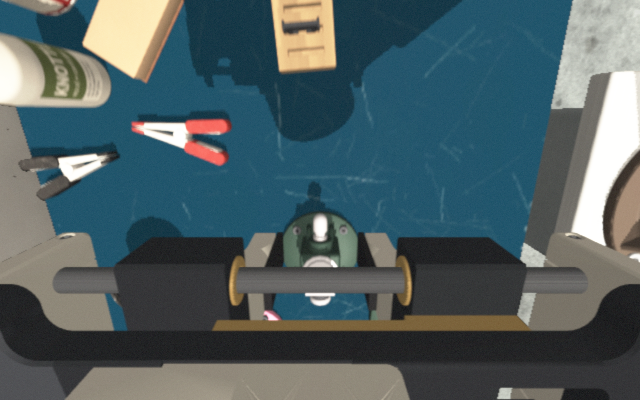

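The block and clip are in view at (302,25). Centring over them.

Call:
move_arm --pt "5.5 3 -0.5 0 0 0 0" --pt "5.5 6 -1 0 0 0 0" --pt "5.5 7.8 -1.5 0.2 0 0 0" --pt "5.5 7.8 -1.5 0.2 0 0 0" --pt "5.5 7.8 -1.5 0.2 0 0 0" --pt "5.5 7.8 -1.5 0.2 0 0 0" --pt "5.5 7.8 -1.5 0.2 0 0 0" --pt "5.5 7.8 -1.5 0.2 0 0 0"

```text
clock: 14.65
tool_pos: [0.4969, -0.12, 0.1897]
orientation: [-180.0, 0.0, -91.2]
force: [0.4, 0.4, 0.9]
opening: 0.0551
```

```bash
python3 - <<'E'
from h import *
applied([8.7,7.8,-1.5,.2,0,0,0])
from plant import cams,sensors
s=cams.snapshot("wrist");pickle.dump(s,open("wrist8.pkl","wb"));crop(s,260,20,120,150,5,"pics/c11.png")
print(sensors.get_obs()["tool_pos"],sensors.get_obs()["orientation"])
E
```

```text
cmd now [ 0.4964 -0.12    0.19  ] [-180.     -0.    -91.21]
[ 0.49695809 -0.1200402   0.18971169] [-1.79982702e+02  2.82047070e-03 -9.11748637e+01]
```

View pics/c11.png

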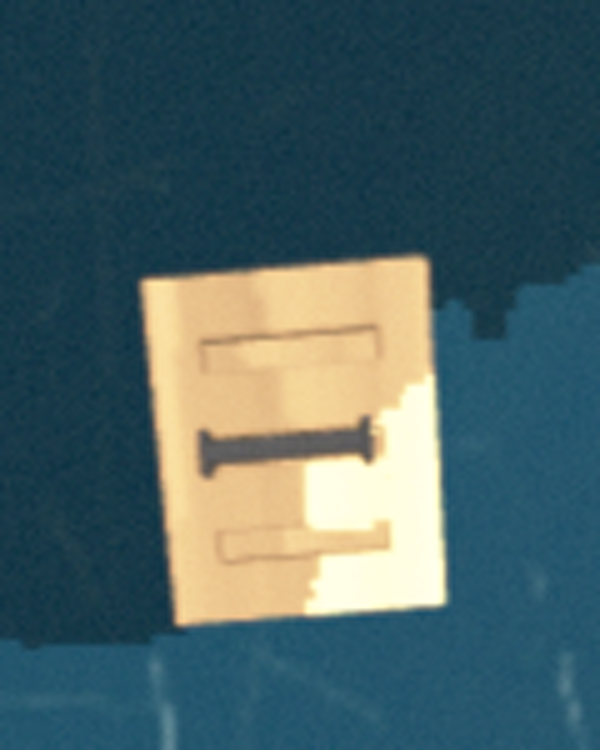

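```bash
python3 - <<'E'
from h import *
s=ld("wrist8");g=s["frame"].astype(int);m=((g.max(2)<95)*255).astype(np.uint8)
z=np.zeros_like(m);z[98:122,296:340]=m[98:122,296:340]
c=max(cv2.findContours(z,0,cv2.CHAIN_APPROX_NONE)[0],key=cv2.contourArea);print(cv2.boundingRect(c),cv2.minAreaRect(c))
r=cv2.minAreaRect(np.array([onz(s,u+.5,v+.5,.044)[:2]*1000 for u,v in c[:,0]],np.float32));print(r)
e=[onz(s,260+u/5,20+v/5,.044)[:2] for u,v in((206,453),(370,440))];d=e[0]-e[1];print(e,np.mean(e,0),np.linalg.norm(d),np.degrees(np.arctan2(d[1],d[0])))
B=np.array([onz(s,260+u/5,20+v/5,.022)[:2] for u,v in((142,280),(430,258),(446,605),(176,625))]);print(B.round(4),B.mean(0),np.linalg.norm(np.roll(B,-1,0)-B,axis=1))
for i,j in((1,0),(2,3)):
  d=B[j]-B[i];print(np.degrees(np.arctan2(d[1],d[0])))
E
```

```text
(301, 111, 2, 3) ((301.5000305175781, 112.00000762939453), (0.7071067094802856, 2.1213202476501465), 45.0)
((514.0057983398438, -197.97222900390625), (2.110969066619873, 0.7003673911094666), 42.172080993652344)
[array([ 0.5147513 , -0.19984289]), array([ 0.48129897, -0.2017277 ])] [ 0.49802513 -0.2007853 ] 0.03350537861688889 3.2248182319469976
[[ 0.5284 -0.2352]
 [ 0.4675 -0.2383]
 [ 0.4633 -0.1662]
 [ 0.5244 -0.1629]] [ 0.49588336 -0.20065772] [0.06096824 0.0722045  0.06111238 0.07238067]
2.9220366713024712
3.0879101089175607
```

```bash
python3 - <<'E'
from h import *
togo([.498,-.2007,.026],[180,0,-87]);togo([.498,-.2007,.07],[180,0,-87])
E
```

```text
shift cm [ 8.07 -0.33 16.4 ] rot [-0.     -0.     -0.0735]
shift cm [ 8.07 -0.33 12.  ] rot [-0.     -0.     -0.0735]
```

Call:
move_arm --pt "5.5 3 -0.1 0 0 0 -0.03" --pt "5.5 6 -0.2 2 0 0 -0.0735" --pt "5.5 8.1 -0.35 5 0 0 -0.0735" --pt "5.5 8.1 -0.35 8 0 0 -0.0735" --pt "5.5 8.1 -0.35 11 0 0 -0.0735" --pt "5.5 8.1 -0.35 12 0 0 -0.0735" --pt "5.5 8.1 -0.35 12 0 0 -0.0735" --pt "5.5 8.1 -0.35 12 0 0 -0.0735"

```text
clock: 15.7
tool_pos: [0.4996, -0.2014, 0.0707]
orientation: [-179.9, -0.0, -87.0]
force: [-0.8, 0.3, 0.0]
opening: 0.0551
```

```bash
python3 - <<'E'
from h import *
applied([8.7,8.1,-.35,12,0,0,-.0735])
from plant import cams,sensors
s=cams.snapshot("wrist");crop(s,220,150,200,180,4,"pics/c12.png")
s=cams.snapshot("side");crop(s,280,190,110,90,6,"pics/c13.png")
print(sensors.get_obs()["tool_pos"],sensors.get_obs()["orientation"])
E
```

```text
cmd now [ 0.4982 -0.201   0.07  ] [-180.   -0.  -87.]
[ 0.49952839 -0.20137421  0.0707591 ] [-1.79879707e+02 -1.68760531e-02 -8.69748671e+01]
```

View pics/c12.png

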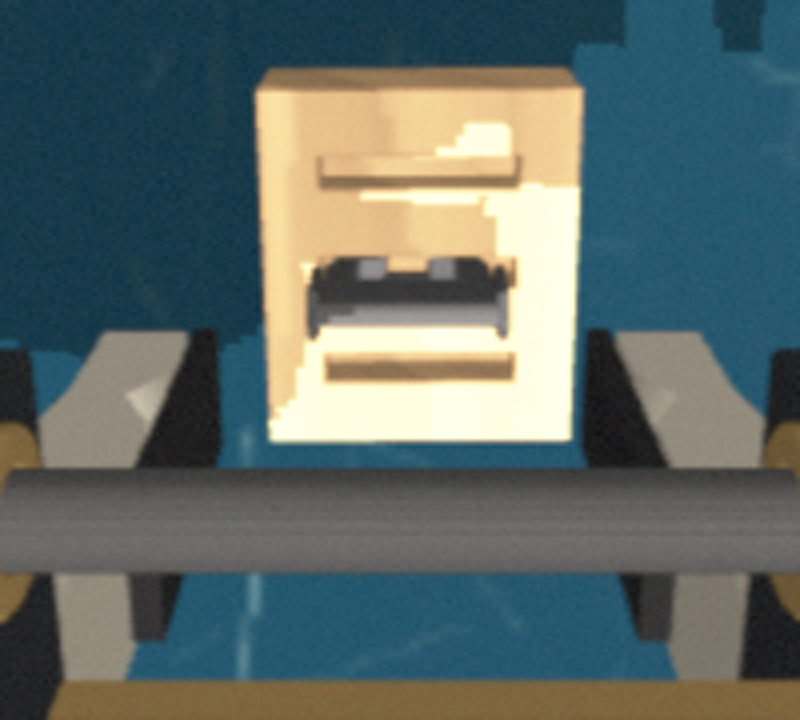

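View pics/c13.png

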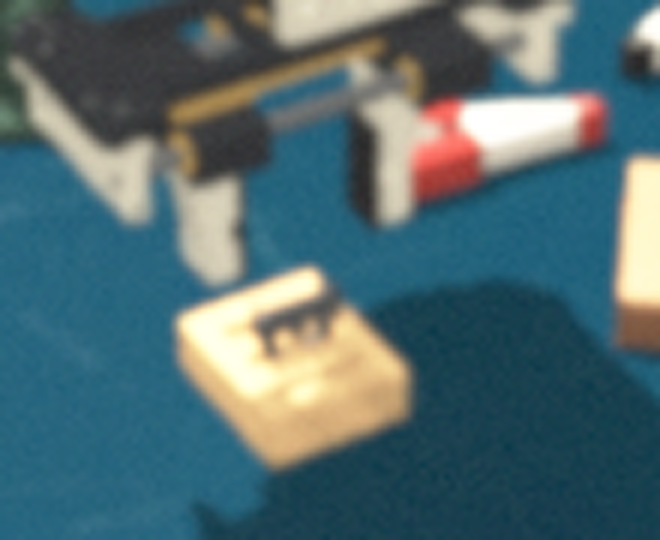

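Fingers straddle the clip squarely, so I'll descend and grip.

Call:
move_arm --pt "5.5 0 0 1.5 0 0 0" --pt "5.5 0 0 3 0 0 0" --pt "5.5 0 0 4 0 0 0" --pt "5.5 0 0 4.4 0 0 0" --pt "3 0 0 4.4 0 0 0" --pt "3 0 0 4.4 0 0 0" --pt "3 0 0 4.4 0 0 0" --pt "3 0 0 4.4 0 0 0"

```text
clock: 16.8
tool_pos: [0.499, -0.2014, 0.0259]
orientation: [-180.0, -0.0, -87.0]
force: [0.5, -0.4, 0.0]
opening: 0.0355
```

```bash
python3 - <<'E'
from h import *
applied([8.7,0,0,4.4,0,0,0])
from plant import cams,sensors
s=cams.snapshot("wrist");crop(s,220,170,200,180,4,"pics/c14.png")
E
```

```text
cmd now [ 0.4982 -0.201   0.026 ] [-180.   -0.  -87.]
```

View pics/c14.png

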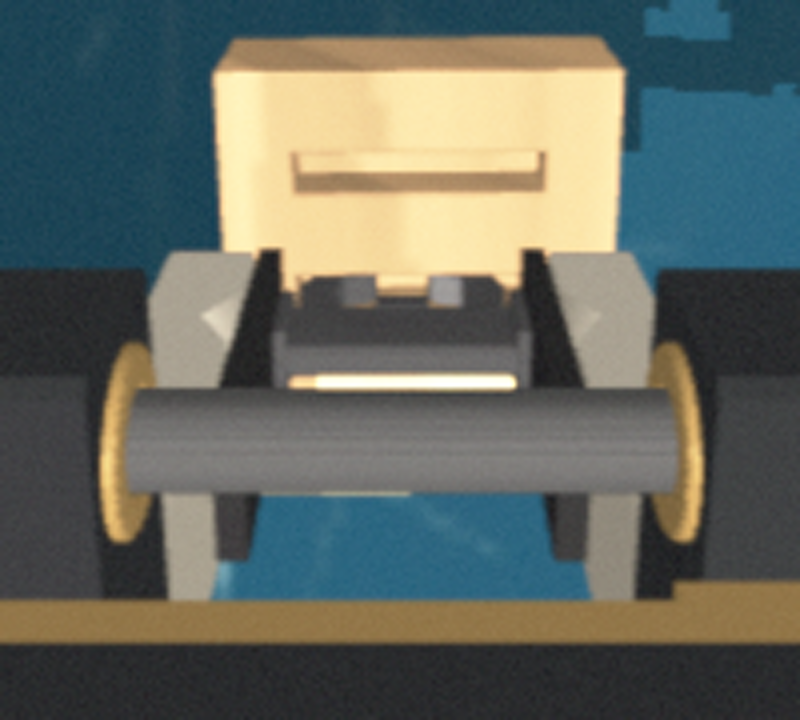

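```bash
python3 - <<'E'
from h import *
s=ld("wrist6");print(onz(s,322.7,40,.046),onz(s,285+225/6,68,.046))
togo([.4843,.004,.12],[180,0,-91.2])
E
```

```text
[4.84142802e-01 2.89867950e-04 4.60000000e-02] [0.48445191 0.01270216 0.046     ]
shift cm [-20.55   0.31  -9.4 ] rot [-0.     -0.      0.0733]
```

Call:
move_arm --pt "3 0 0 -1 0 0 0" --pt "3 0 0 -3 0 0 0" --pt "3 0 0 -6 0 0 0" --pt "3 -2 0 -9.4 0 0 0.02" --pt "3 -6 0 -9.4 0 0 0.04" --pt "3 -10 0 -9.4 0 0 0.06" --pt "3 -14 0 -9.4 0 0 0.073" --pt "3 -14 0 -9.4 0 0 0.073"

```text
clock: 17.85
tool_pos: [0.4914, -0.0596, 0.1205]
orientation: [-179.9, 0.0, -91.0]
force: [0.1, -0.1, 0.1]
opening: 0.0357
```

```bash
python3 - <<'E'
from h import *
applied([8.7,-14,0,-9.4,0,0,.073]);
from plant import cams,sensors
s=cams.snapshot("wrist");cv2.imwrite("pics/w9.png",s["frame"][:,:,::-1])
print(sensors.get_obs()["tool_pos"],sensors.get_obs()["orientation"])
togo([.484,.004,.085],[180,0,-91.2])
E
```

```text
cmd now [ 0.4908 -0.0612  0.12  ] [-180.     -0.    -91.18]
[ 0.4914271  -0.06058314  0.12033607] [-1.79950134e+02  1.43693603e-02 -9.10305287e+01]
shift cm [-6.51  0.82  3.5 ] rot [-0.     -0.      0.0003]
```

View pics/w9.png

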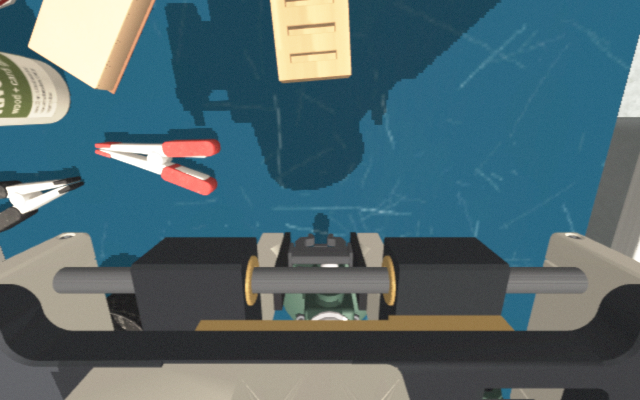

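The clip is held at (320,250), and the pin behind it at (328,265). Going above the pin's full section.

Call:
move_arm --pt "3 -1.5 0.2 0 0 0 0" --pt "3 -3 0.4 0 0 0 0" --pt "3 -4.5 0.6 1 0 0 0" --pt "3 -6.5 0.85 2.5 0 0 0" --pt "3 -6.5 0.85 3.5 0 0 0" --pt "3 -6.5 0.85 4 0 0 0" --pt "3 -6.5 0.85 4.5 0 0 0" --pt "3 -6.5 0.85 4.5 0 0 0"

```text
clock: 18.9
tool_pos: [0.4841, 0.0032, 0.0743]
orientation: [180.0, -0.0, -91.2]
force: [0.5, 0.7, -0.3]
opening: 0.0355
```

```bash
python3 - <<'E'
from h import *
applied([8.7,-6.5,.85,4.5,0,0,0]);
from plant import cams,sensors
o=sensors.get_obs();print(o["tool_pos"],o["orientation"],o["force"])
s=cams.snapshot("wrist");crop(s,240,170,160,150,5,"pics/w10.png")
s=cams.snapshot("side");crop(s,240,130,90,90,7,"pics/w11.png")
E
```

```text
cmd now [0.4837 0.0039 0.075 ] [-180.      0.    -91.18]
[0.48405738 0.00317122 0.07430788] [ 1.79971706e+02 -1.39886037e-02 -9.12110091e+01] [ 0.49471268  0.73619692 -0.28205133]
```

View pics/w10.png

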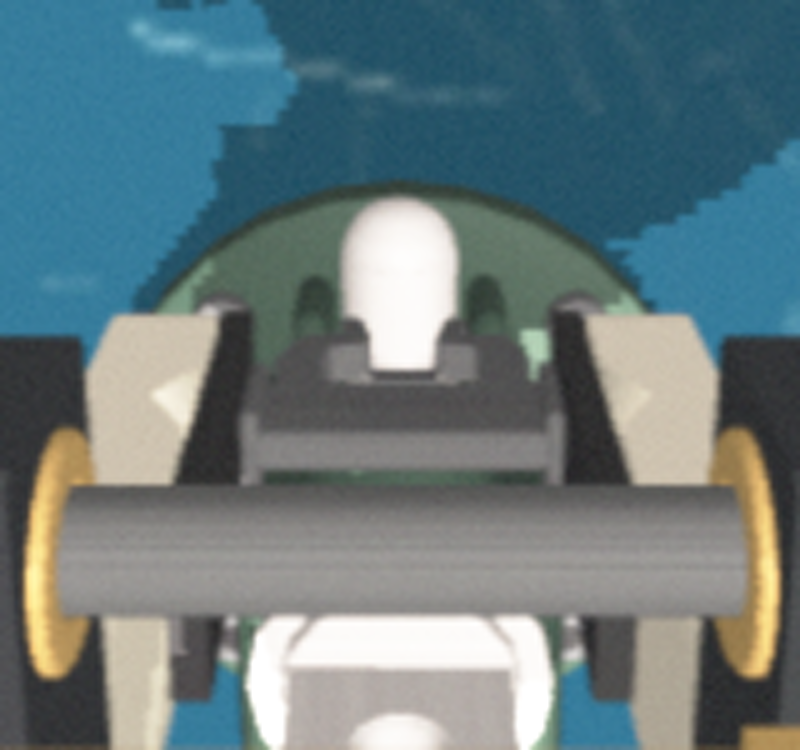

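View pics/w11.png

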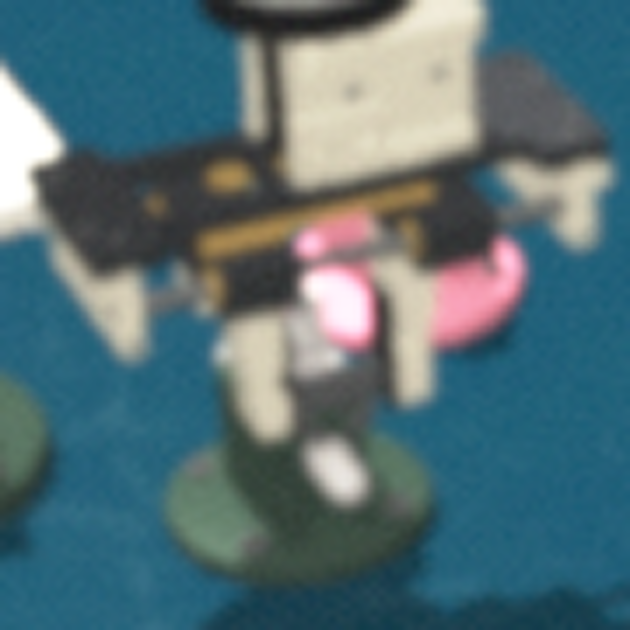

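The clip sits above the pin, well centred: pin at about 400 and clip at about 402 in the crop. Lowering to contact.

Call:
move_arm --pt "3 0 0 0.3 0 0 0" --pt "3 0 0 0.6 0 0 0" --pt "3 0 0 0.8 0 0 0" --pt "3 0 0 0.9 0 0 0" --pt "3 0 0 0.95 0 0 0" --pt "3 0 0 1 0 0 0" --pt "3 0 0 1.05 0 0 0" --pt "3 0 0 1.05 0 0 0"

```text
clock: 20.0
tool_pos: [0.4846, 0.0037, 0.0644]
orientation: [-180.0, 0.0, -91.2]
force: [0.8, -0.2, 3.8]
opening: 0.0358
```

Call:
move_arm --pt "3 0 0 0.08 0 0 0" --pt "3 -0.1 0 0.08 0 0 0" --pt "3 -0.2 0 0.08 0 0 0" --pt "3 -0.3 0 0.08 0 0 0" --pt "3 -0.4 0 0.08 0 0 0" --pt "3 -0.5 0 0.08 0 0 0" --pt "3 -0.55 0 0.08 0 0 0" --pt "3 -0.6 0 0.08 0 0 0"

```text
clock: 21.0
tool_pos: [0.4845, 0.0096, 0.0634]
orientation: [-180.0, -0.0, -91.2]
force: [1.2, -1.8, 5.0]
opening: 0.0354
```

```bash
python3 - <<'E'
from h import *
applied([3,0,0,1.05,0,0,0]);applied([3,-.6,0,.08,0,0,0])
E
```

```text
cmd now [0.4837 0.0039 0.0645] [180.     0.   -91.18]
cmd now [0.4838 0.0099 0.0637] [180.     0.   -91.18]
```

Call:
move_arm --pt "3 0 0 0.04 0 0 0" --pt "3 -0.05 0 0.04 0 0 0" --pt "3 -0.1 0 0.04 0 0 0" --pt "3 -0.15 0 0.04 0 0 0" --pt "3 -0.2 0 0.04 0 0 0" --pt "3 -0.25 0 0.04 0 0 0" --pt "3 -0.3 0 0.04 0 0 0" --pt "3 -0.3 0 0.04 0 0 0"

```text
clock: 22.0
tool_pos: [0.484, 0.0125, 0.0627]
orientation: [180.0, -0.0, -91.2]
force: [0.4, 0.1, -0.3]
opening: 0.0356
```

Vertical force vanished at y≈0.0125, which suggests the groove. Testing by lowering 3 mm.

Call:
move_arm --pt "3 0 0 0.05 0 0 0" --pt "3 0 0 0.1 0 0 0" --pt "3 0 0 0.15 0 0 0" --pt "3 0 0 0.2 0 0 0" --pt "3 0 0 0.25 0 0 0" --pt "3 0 0 0.3 0 0 0" --pt "3 0 0 0.3 0 0 0" --pt "3 0 0 0.3 0 0 0"

```text
clock: 23.0
tool_pos: [0.4845, 0.0126, 0.0599]
orientation: [-180.0, 0.0, -91.2]
force: [1.1, 0.2, -0.8]
opening: 0.0353
```

```bash
python3 - <<'E'
from h import *
applied([3,-.3,0,.04,0,0,0]);applied([3,0,0,.3,0,0,0])
from plant import cams
s=cams.snapshot("wrist");crop(s,240,170,160,150,5,"pics/w12.png")
E
```

```text
cmd now [0.4839 0.0129 0.0633] [180.     0.   -91.18]
cmd now [0.4839 0.0129 0.0603] [180.     0.   -91.18]
```

View pics/w12.png

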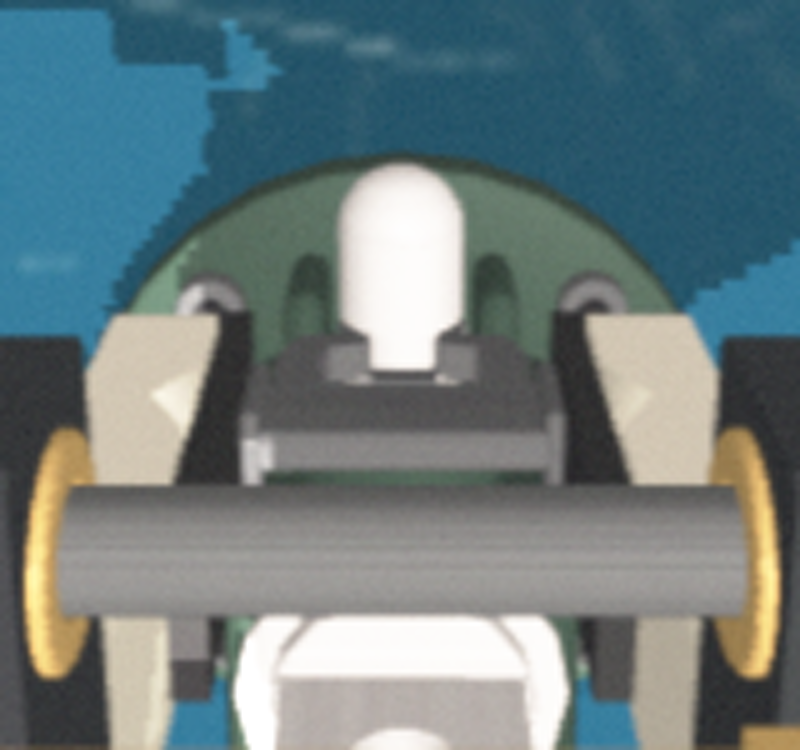

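It follows freely (z 0.0599, no force), so it is in the groove. Lowering to the astride stop.

Call:
move_arm --pt "3 0 0 0.05 0 0 0" --pt "3 0 0 0.1 0 0 0" --pt "3 0 0 0.15 0 0 0" --pt "3 0 0 0.2 0 0 0" --pt "3 0 0 0.25 0 0 0" --pt "3 0 0 0.3 0 0 0" --pt "3 0 0 0.35 0 0 0" --pt "3 0 0 0.35 0 0 0"

```text
clock: 24.05
tool_pos: [0.4846, 0.0126, 0.0565]
orientation: [-180.0, 0.0, -91.2]
force: [0.7, -0.5, 2.9]
opening: 0.0353
```

Call:
move_arm --pt "3 0 0 0.02 0 0 0" --pt "3 0 0 0.04 0 0 0" --pt "3 0 0 0.06 0 0 0" --pt "3 0 0 0.06 0 0 0" --pt "3 0 0 0.06 0 0 0" --pt "3 0 0 0.06 0 0 0" --pt "3 0 0 0.06 0 0 0" --pt "3 0 0 0.06 0 0 0"

```text
clock: 25.05
tool_pos: [0.4845, 0.0126, 0.0558]
orientation: [-180.0, 0.0, -91.2]
force: [2.0, 0.0, 4.6]
opening: 0.0354
```

Force is rising to 4.6 N, so the clip is at the astride stop. Releasing, rising, closing.

Call:
move_arm --pt "4.5 0 0 0 0 0 0" --pt "4.5 0 0 0 0 0 0" --pt "4.5 0 0 0 0 0 0" --pt "4.5 0 0 -1 0 0 0" --pt "4.5 0 0 -2.5 0 0 0" --pt "4.5 0 0 -4.5 0 0 0" --pt "0 0 0 -5.5 0 0 0" --pt "0 0 0 -5.5 0 0 0"

```text
clock: 26.05
tool_pos: [0.4848, 0.0128, 0.1116]
orientation: [-179.9, 0.0, -91.2]
force: [-0.5, 0.2, -0.8]
opening: 0.0304
```

```bash
python3 - <<'E'
from h import *
applied([3,0,0,.35,0,0,0]);applied([3,0,0,.06,0,0,0]);applied([3,0,0,-5.5,0,0,0])
from plant import cams,sensors
s=cams.snapshot("wrist");crop(s,240,150,160,150,5,"pics/w13.png")
s=cams.snapshot("side");crop(s,250,150,70,70,8,"pics/w14.png")
o=sensors.get_obs();print(o["tool_pos"],o["force"],o["opening"])
E
```

```text
cmd now [0.4839 0.0129 0.0568] [180.     0.   -91.18]
cmd now [0.4839 0.0129 0.0562] [180.     0.   -91.18]
cmd now [0.4839 0.0129 0.1112] [180.     0.   -91.18]
[0.48399357 0.01248108 0.11042003] [-0.70495172  0.65822967  0.24606939] 0.022399798620083664
```

View pics/w13.png

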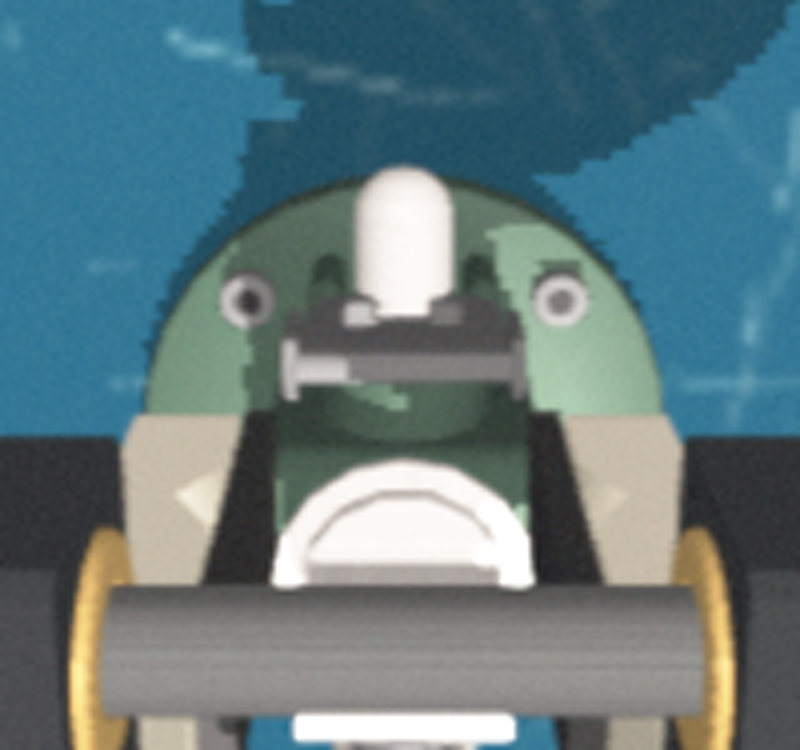

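View pics/w14.png

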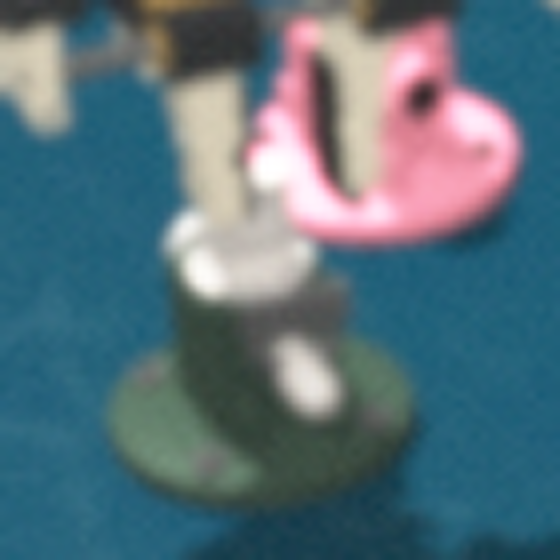

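The clip stands astride the pin, upright, with its back at about (403,355) in the crop. Fingers close and press from above.

Call:
move_arm --pt "0 0 0 0 0 0 0" --pt "0 0 0 1 0 0 0" --pt "0 0 0 2 0 0 0" --pt "0 0 0 3 0 0 0" --pt "0 0 0 3.2 0 0 0" --pt "0 0 0 3.4 0 0 0" --pt "0 0 0 3.6 0 0 0" --pt "0 0 0 3.6 0 0 0"

```text
clock: 27.15
tool_pos: [0.4846, 0.0126, 0.075]
orientation: [-180.0, 0.0, -91.2]
force: [0.6, -0.3, 2.0]
opening: 0.0001
```

Call:
move_arm --pt "0 0 0 0.1 0 0 0" --pt "0 0 0 0.2 0 0 0" --pt "0 0 0 0.3 0 0 0" --pt "0 0 0 0.4 0 0 0" --pt "0 0 0 0.5 0 0 0" --pt "0 0 0 0.6 0 0 0" --pt "0 0 0 0.7 0 0 0" --pt "0 0 0 0.7 0 0 0"

```text
clock: 28.15
tool_pos: [0.4845, 0.0126, 0.068]
orientation: [-180.0, -0.0, -91.2]
force: [-0.3, -1.3, 3.5]
opening: 0.0005
```

Moved down 7 mm. Pressing on to check that it bottoms.

Call:
move_arm --pt "0 0 0 0.05 0 0 0" --pt "0 0 0 0.1 0 0 0" --pt "0 0 0 0.15 0 0 0" --pt "0 0 0 0.2 0 0 0" --pt "0 0 0 0.25 0 0 0" --pt "0 0 0 0.3 0 0 0" --pt "0 0 0 0.3 0 0 0" --pt "0 0 0 0.3 0 0 0"

```text
clock: 29.15
tool_pos: [0.4851, 0.0125, 0.0669]
orientation: [-179.9, -0.0, -91.1]
force: [-8.1, 0.5, 26.0]
opening: 0.0005
```

It bottomed: 26 N at z 0.067, where seated expects 0.068. Retreating to verify.

Call:
move_arm --pt "0 0 0 0 0 0 0" --pt "0 0 0 -2 0 0 0" --pt "0 0 0 -4 0 0 0" --pt "0 -2 0 -7 0 0 0" --pt "0 -5 0 -10 0 0 0" --pt "0 -7 0 -12 0 0 0" --pt "0 -9 0 -12 0 0 0" --pt "0 -9 0 -12 0 0 0"

```text
clock: 30.15
tool_pos: [0.4858, 0.1035, 0.184]
orientation: [180.0, -0.0, -91.1]
force: [-0.7, -0.2, -0.2]
opening: 0.0007
```

```bash
python3 - <<'E'
from h import *
from plant import cams,sensors
s=cams.snapshot("wrist");pickle.dump(s,open("wrist15.pkl","wb"));crop(s,250,20,140,150,5,"pics/w15.png")
s2=cams.snapshot("side");crop(s2,250,150,70,70,8,"pics/w16.png");pickle.dump(s2,open("side15.pkl","wb"))
o=sensors.get_obs();print(o["tool_pos"],o["force"])
E
```

```text
[0.48552335 0.10231429 0.18369463] [0.15126224 0.16558249 0.08254894]
```

View pics/w15.png

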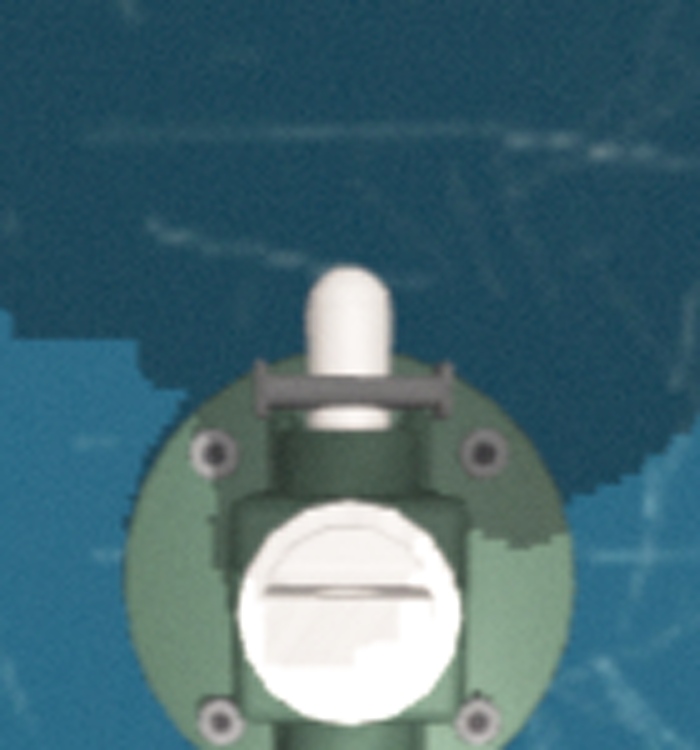

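View pics/w16.png

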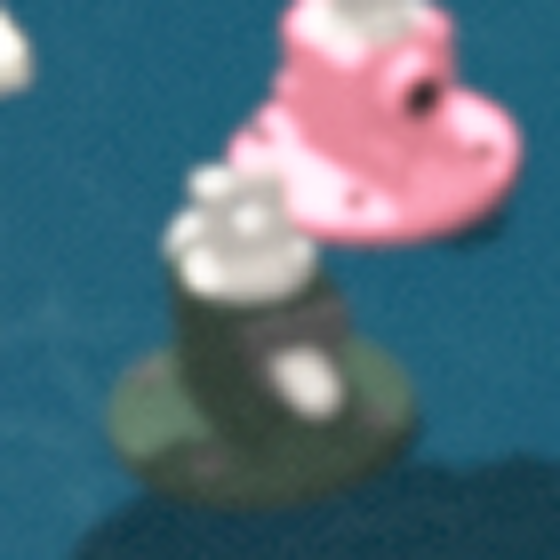

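```bash
python3 - <<'E'
from h import *
s=ld("wrist15");b=ld("side15");print("nose",onz(s,320,73.4,.046))
for p,q in(((250+258/5,20+388/5),None),((250+450/5,20+388/5),None)):print(onz(s,*p,.068),onz(s,*p,.076))
L=onz(s,250+258/5,20+388/5,.068);R=onz(s,250+450/5,20+388/5,.068);print(np.linalg.norm(L-R), "proj side z68",(proj(b,[L,R])-[250,150])*8)
L=onz(s,250+258/5,20+388/5,.076);R=onz(s,250+450/5,20+388/5,.076);print(np.linalg.norm(L-R), "proj side z76",(proj(b,[L,R])-[250,150])*8)
from plant import job;print(job.close_job())
E
```

```text
nose [ 0.4838521  -0.01006347  0.046     ]
[0.50098596 0.01254559 0.068     ] [0.50050595 0.01291892 0.076     ]
[0.46609155 0.01317751 0.068     ] [0.46662752 0.01353244 0.076     ]
0.03490012595961041 proj side z68 [[342.63760118 296.32055591]
 [242.84289813 322.48872878]]
0.033883977739614365 proj side z76 [[339.52735375 275.25510446]
 [242.31165698 300.54600276]]
the job is handed in; nothing more can be done
None
```

The post is aligned, the pin is home and the E-clip is snapped into its groove. I handed the job in at about 30 s, with the arm well clear.

- **Post:** I turned it about 70° by its tang. Afterwards the tang lay square to the pin.
- **Pin:** I pushed the head until it stopped dead at 25 N, against about 6 N of friction. The stop came where the home position predicts, to within about 2 mm.
- **Clip, finding the groove:** I took the clip from the block and slid it along the pin. It dropped into the groove at y ≈ 0.0125 m, where it stood by itself when released.
- **Clip, seating:** I pushed it down from above with closed fingers. It moved about 8 mm and then stopped hard at 26 N, at z 0.067 m (0.068 expected).
- **Last pictures:** The clip looks square on the pin. In the side view its top fits the seated height of 68 mm rather than the 76 mm it had before snapping.
- **Disagreements:** The pin's nose measured about 1 mm further back than before, which is within the camera's 2 mm accuracy. I did not look at the pin's head again after backing away.
- **Pot, tape and clamp:** The arm stayed away from all three, but I did not measure them again at the end.

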